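# Make up a writing kit and a sealing kit

## Task

Make up two kits from the stock on the desk. Writing kit, on the long wooden board with three pockets: the inkwell with the brass lid in the square pocket at one end, the green tin in the middle pocket and the black tube in the narrow pocket at the other end; sealing kit, on the square wooden board with two pockets: the open inkwell without a lid in the square pocket and the tan wax stick in the long narrow pocket. Set every thing the right way up, lengthwise with its pocket and flat on the pocket's floor inside the rim, and leave the round white-lidded tin where it stands.

Things in the scene. Friction and masses are not known exactly. Their poses are not given: they have to be found in the camera images.
- long_board: Writing kit board: light wood, fixed, 102 (x) x 214 (y) x 9 mm high, three felt-lined pockets in a row along y. Origin: centre of underside; z up. Pocket centres (x, y mm) and openings (x by y): square, for the lidded inkwell, (0, -61), 68 x 68; middle, for the green tin, (0, 16), 78 x 62; narrow, for the tube, (0, 77), 74 x 36. Pocket floors 4 mm above the underside, rim at 9 mm.
- square_board: Sealing kit board: light wood, fixed, 136 x 136 x 9 mm high, two felt-lined pockets. Origin: centre of underside; z up. Pocket centres (x, y mm) and openings (x by y): square, for the open inkwell, (-22, 0), 68 x 68; long narrow, for the wax stick, (40, 0), 32 x 112. Pocket floors 4 mm above the underside, rim at 9 mm.
- lidded_inkwell: Cut-glass inkwell with a domed brass lid (shut, does not open): glass foot 47 x 47 mm and 28 mm high, with the lid 48 mm high, lid about 34 mm across. 0.1 kg. Origin: centre of its underside; z up. Grip the glass across its flat sides (along x or y). Any yaw in its pocket will do.
- open_inkwell: Cut-glass inkwell, open at the top, no lid: 47 x 47 x 32 mm (the glass body is 28 mm high). 0.1 kg. Origin: centre of its underside; z up. Grip the glass across its flat sides (along x or y). Any yaw in its pocket will do.
- hinged_tin: Small green rectangular tin, shut (the lid does not open), 41 (x) x 57 (y) x 18 mm high, 0.05 kg. Origin: centre of its underside; z up. Grip across x. In its pocket its y axis lies along the board's x, either way round.
- tube: Plain black capped tube lying on its side, 52 mm long along its x, 14 mm thick, 14 mm high; it does not roll. 0.02 kg. Origin: centre of its underside; z up. Grip across y. In its pocket its x axis lies along the board's x, either way round.
- wax_stick: Tan square stick of sealing wax (hard), lying, 90 mm long along its y, 10 x 10 mm section. 14 g. Origin: middle of its length, on its underside; z up. The wax itself reaches from y = -39 to +45 mm. Grip across x. In its pocket its y axis lies along the board's y, either way round.
- round_tin: Round shallow tin with a white lid bearing a beige label, 66 mm across, 22 mm high, loose: not part of either kit, to be left where it stands. Origin: centre of its underside; z up.

How it is judged (in metres and radians):
At the end, for the whole second after the job is handed in: Each thing rests in its own pocket, centred to 13 mm along each board axis (wax stick 18 mm lengthwise), its underside within 3 mm of the pocket floor, upright to 0.1 rad, tin, tube and stick within 0.45 rad of the pocket's length; the round tin within 20 mm of where it stood (x of lidded_inkwell in the frame of long_board between -0.013 and 0.013 m and y of lidded_inkwell in the frame of long_board between -0.074 and -0.048 m and z of lidded_inkwell in the frame of long_board between 0.001 and 0.0075 m and angle between each of lidded_inkwell, hinged_tin, tube, open_inkwell, wax_stick's own z axis and vertical below 0.1 rad and linear speed of each of lidded_inkwell, hinged_tin, tube, open_inkwell, wax_stick below 0.01 m/s and angular speed of each of lidded_inkwell, hinged_tin, tube, open_inkwell, wax_stick below 0.1 rad/s and x of hinged_tin in the frame of long_board between -0.013 and 0.013 m and y of hinged_tin in the frame of long_board between 0.003 and 0.029 m and z of hinged_tin in the frame of long_board between 0.001 and 0.0075 m and angle between the y axis of hinged_tin and the x axis of long_board, either way round below 0.45 rad and x of tube in the frame of long_board between -0.013 and 0.013 m and y of tube in the frame of long_board between 0.064 and 0.09 m and z of tube in the frame of long_board between 0.001 and 0.0075 m and angle between the x axis of tube and the x axis of long_board, either way round below 0.45 rad and x of open_inkwell in the frame of square_board between -0.035 and -0.009 m and y of open_inkwell in the frame of square_board between -0.013 and 0.013 m and z of open_inkwell in the frame of square_board between 0.001 and 0.0075 m and x of wax_stick in the frame of square_board between 0.027 and 0.053 m and y of wax_stick in the frame of square_board between -0.018 and 0.018 m and z of wax_stick in the frame of square_board between 0.001 and 0.0075 m and angle between the y axis of wax_stick and the y axis of square_board, either way round below 0.45 rad and distance of round_tin from where it was at the start of the episode below 0.02 m); the robot touches nothing.
It fails at once if the round white-lidded tin is pushed more than 20 mm from its place (distance of round_tin from where it was at the start of the episode above 0.02 m).
It also fails if it takes over 120 s, if anything falls off the work surface, if the arm or the gripper's body presses on something with over 40 N, if the wrist force passes 120 N, or if a joint passes its speed limit or range.

## Robot

A 6-joint arm with a two-finger parallel gripper is mounted at the origin on a cart in front of the work surface, level with it; the furniture and walls round the work are solid. World frame = base frame: x ahead of the robot, y to its left, z up, the work surface at z = 0. Lengths are in m, angles in degrees, forces in N, time in s.
With the tool pointing down it reaches from about 0.25 to 0.725 m from the base axis. Payload 9.7 kg.
Tool frame: the origin (TCP) lies at the very end of the fingers, on their centre line; the grasp point (between the pads) lies 19 mm behind it; z points along the fingers, y is the line along which they close (so a half turn about z gives the same grasp; the last joint's range is limited). The gripper opens to 85 mm and grips with 20 to 120 N. Pads are 22 mm wide; open, the fingers measure 114 mm over their backs; the gripper's body (76 mm by 85 mm) begins 54 mm behind the grasp point. The pads swing forward as they close: fully open they stand 13 mm farther back than shut.
Start: joints at [68.812, 4.979, 10.078, 95.1, 0, 90], TCP at [0.199, 0.513, 0.205] pointing down, gripper open.
Joint ranges: [-179.16, 179.16], [-48.56, 103.87], [-65.8, 70.77], [-126.05, 130.52], [-82.76, 87.17], [-180, 180]. Speed limits (degrees/s): [127.2, 127.2, 147.25, 180, 180, 180].

## Interface

Orientations are given as [roll, pitch, yaw] about the fixed x, y, z axes, in that order (R = Rz(yaw) Ry(pitch) Rx(roll)).
In Python, from workcell import bot gives the robot as it stands.
- The arm moves only by the tool arm_command, never from a script. Its argument "series" is a list of rows, each a list of 4 numbers: the shift along the tool's x, y, z in m, then the turn about the tool's z in rad. A call has exactly 5 rows; each row is the pose to reach, as a shift and turn from the pose commanded when the call began, along the tool's axes at that moment; what a row does not reach only later rows make up. A row lasts 1/10 s, in which the tool goes at most 50 mm and 8.59 degrees, less where a joint would pass 70% of its speed; a pose out of reach is approached as far as the arm can. A call with a gripper value outside its range is refused whole. "hand" is the finger opening in m, from 0 to 0.0854, set as the call begins (left out, the last holds). The fingers move at their own pace and stop on an object; "grip_force" is the grip in N (left out, the last holds). Time passes only in rows, so rows that repeat a pose let the fingers close, or fill a call up. It gives the time, the measured TCP pose, the force, the opening and the grip force at its end, in the units of the state.
- bot.get_obs(): the state, without advancing time (a new reading comes with each control period).
- bot.camera(name): name is "scene" or "top" or "wrist"; returns a dict with "color" (400x640x3 uint8, blue, green, red), "camera_matrix" (3x3 intrinsics, pixels), "xyz" and "orientation" of the camera in the world; the wrist camera has in their place "T_tool_cam" (4x4, takes a point from camera to tool coordinates, whose origin is the TCP and whose axes are the flange's). Camera axes: x right, y up, looking along -z (the intrinsics and any distortion apply to the point x, -y, -z); pixel columns grow to the right and rows downward; lengths in m; the calibration is good to about 2 mm. A picture is of the moment at which its call begins: read the wrist's pose just before it. There is no depth.
- bot.job_done(): hands the job in; it is judged then, once.
Trained networks look in the newest picture that a camera, given by its name, has taken for a name from the list of things; names that differ only in an ending like _2 or _b are one class to them, and where a whole thing is asked for, a point or a joint stands for the part that bears it (a point fixed in the world has none). Each returns a list of dicts, best first, with "confidence" (0 to 1); they miss things now and then, are a little off and sometimes report something else, mostly with a low value. They report only what shows in the picture. A call takes as long as a camera call.
- bot.find_in(camera, target): "location" ([column, row] in pixels, amid what is visible of it).
- bot.mark_of(camera, target): "location" ([column, row] in pixels: a listed point, or the origin of a listed thing).
The state is a dict: "time": time; "q": joint angles; "qd": joint speeds; "joint_efforts": joint torques, N m; "ee_pos": TCP position; "tcp_rot": TCP orientation; "wrist_force": force on the tool from outside, world axes, zero at the start; "torque": the same for the moment, N m; "opening": finger opening in m; "grasp_force": force on a finger pad.
Only numpy, scipy, OpenCV 4.12 (cv2) and the standard library are available. Lean on these libraries where they do the work, as an engineer would, in place of code of your own. Each camera call takes 0.05 s, during which the arm holds its last target. There are 200 camera calls.

## Working session

There is one attempt and no reset: what is moved stays moved. The work goes in short steps, Python scripts to look and compute and a tool call to move; the robot and the scene stay as the last step left them, time stands still between calls to the robot, and variables do not carry over. Pictures are saved under pics/ and viewed, at most 14 in all, crops included, and the job is handed in when it is done.

Besides the shell and the picture viewer there is one more tool, called as name([rows], argument=value, ...), one row to a line, values as JSON. arm_command: Moves the arm, as the interface text tells. Its arguments: {"type":"object","properties":{"series":{"type":"array"},"hand":{"type":"number"},"grip_force":{"type":"number"}},"required":["series"]}

```bash
mkdir -p pics
python3 - <<'E'
from workcell import bot
import cv2
o=bot.get_obs();print(o)
for n in ("top","scene"):
    c=bot.camera(n);cv2.imwrite(f"pics/{n}0.png",c["color"]);print(n,c["camera_matrix"],c["xyz"],c["orientation"],[k for k in c])
    for t in "long_board square_board lidded_inkwell open_inkwell hinged_tin tube wax_stick round_tin".split():
        print(t,[(d["location"],round(d["confidence"],2)) for d in bot.mark_of(n,t)][:3])
E
```

```text
{'time': 0.0, 'q': array([ 6.88129597e+01,  5.01257082e+00,  1.00339807e+01,  9.51008448e+01,
       -1.03064405e-03,  9.00008686e+01]), 'qd': array([-0.02018995, -0.09147241,  0.0022481 ,  0.03787447, -0.0246852 ,
        0.00013823]), 'joint_efforts': array([ 1.51997888e-04, -5.20382559e+01,  4.64808691e+01,  1.61409681e-02,
       -2.60951265e-05, -8.77895303e-06]), 'ee_pos': array([0.19868278, 0.51256316, 0.20426476]), 'tcp_rot': array([-1.79920565e+02,  1.03184733e-03,  1.58812093e+02]), 'wrist_force': array([ 0.09015185,  0.08487206, -0.24121445]), 'torque': array([-0.05264838, -0.03325264,  0.00406948]), 'grasp_force': 0.0, 'opening': 0.08529384207700469}
top [[371.82564618   0.         323.96322545]
 [  0.         371.82564618 195.03783814]
 [  0.           0.           1.        ]] [0.37936799 0.00716886 0.92577333] [ 11.83550496   0.33592672 -95.58312395] ['color', 'camera_matrix', 'xyz', 'orientation']
long_board [([411.6, 237.5], 0.73)]
square_board [([228.4, 251.3], 0.97)]
lidded_inkwell [([281.4, 161.8], 0.82), ([408.2, 149.2], 0.45)]
open_inkwell [([325.8, 198.3], 0.73)]
hinged_tin [([408.5, 148.8], 0.59)]
tube [([321.2, 163.2], 0.62)]
wax_stick [([278.5, 164.2], 0.74), ([325.5, 247.7], 0.68), ([326.7, 197.9], 0.62)]
round_tin [([366.7, 159.1], 0.56)]
scene [[410.42579755   0.         313.83276646]
 [  0.         410.42579755 202.4991564 ]
 [  0.           0.           1.        ]] [0.03715835 0.45362053 0.52566024] [  55.37273906   -1.04574816 -129.81195207] ['color', 'camera_matrix', 'xyz', 'orientation']
long_board [([419.9, 208.1], 0.96), ([316.8, 218.3], 0.57)]
square_board [([246.5, 305.5], 0.78)]
lidded_inkwell [([246.7, 213.0], 0.8)]
open_inkwell [([314.6, 220.9], 0.95)]
hinged_tin [([361.3, 167.3], 0.53)]
tube [([294.7, 196.3], 0.59)]
wax_stick [([352.5, 250.2], 0.45)]
round_tin [([327.3, 185.1], 0.56)]
```

Run:
```python
import cv2
i=cv2.imread("pics/top0.png");cv2.imwrite("pics/top0c.png",cv2.resize(i[100:310,170:470],None,fx=2.6,fy=2.6,interpolation=cv2.INTER_CUBIC))
```

```text
(no output)
```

View pics/top0c.png

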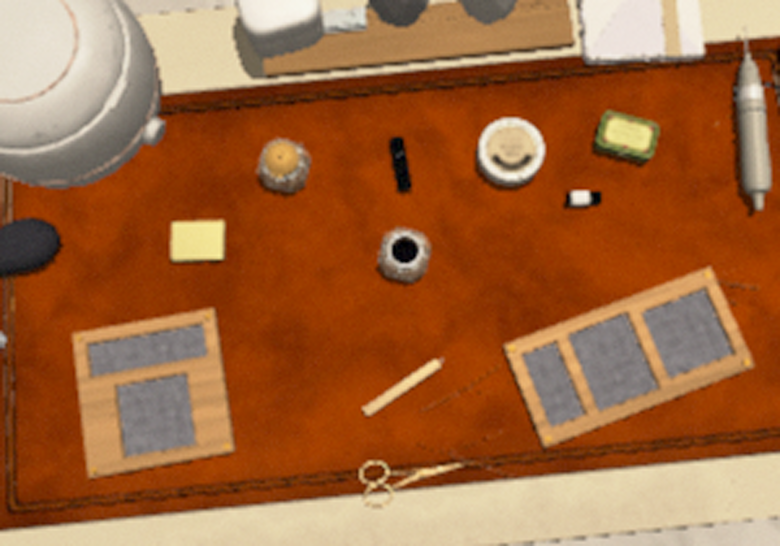

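View pics/scene0.png

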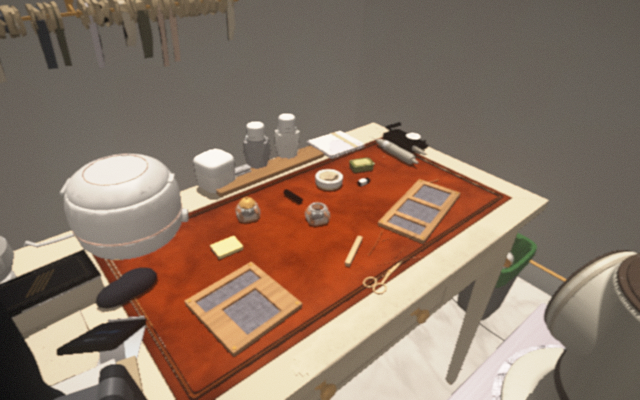

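The top view shows both boards empty, with the long board's narrow pocket on the left (+y) and the square board's narrow pocket on the far side (+x). In crop pixels the stock lies at: lidded inkwell (284,165), tube (400,165), round tin (511,152), green tin (628,135), open inkwell (404,255) and wax (402,387).

```bash
cat > h.py <<'E'
from workcell import bot
import numpy as np, cv2
from scipy.spatial.transform import Rotation as Ro
from scipy.optimize import least_squares
def topcam():
    return dict(K=np.array([[371.826,0,323.963],[0,371.826,195.038],[0,0,1]]),p=np.array([0.37936799,0.00716886,0.92577333]),R=Ro.from_euler('xyz',[11.83550496,0.33592672,-95.58312395],degrees=True).as_matrix())
def wristcam(o,c):
    T=np.eye(4);T[:3,:3]=Ro.from_euler('xyz',o["tcp_rot"],degrees=True).as_matrix();T[:3,3]=o["ee_pos"]
    T=T@np.array(c["T_tool_cam"]);return dict(K=np.array(c["camera_matrix"]),p=T[:3,3],R=T[:3,:3])
def w(cam,px,z=0.):
    u,v=px;K=cam["K"];d=np.array([(u-K[0,2])/K[0,0],-(v-K[1,2])/K[1,1],-1]);d=cam["R"]@d
    return (cam["p"]+d*(z-cam["p"][2])/d[2])
def board(pts,sx,sy,yaw0):
    """pts: 4 world corners, in the order (+x+y),(+x-y),(-x-y),(-x+y)"""
    m=np.array([[1,1],[1,-1],[-1,-1],[-1,1]])*[sx/2,sy/2];P=np.array(pts)[:,:2]
    f=lambda q:((m@np.array([[np.cos(q[2]),np.sin(q[2])],[-np.sin(q[2]),np.cos(q[2])]])+q[:2])-P).ravel()
    r=least_squares(f,[*P.mean(0),yaw0]);return r.x,np.abs(r.fun).max()
def inb(q,x,y):
    c,s=np.cos(q[2]),np.sin(q[2]);return np.array([q[0]+c*x-s*y,q[1]+s*x+c*y])
E
python3 - <<'E'
from h import *
C=topcam();f=lambda u,v,z:w(C,(170+(u+.5)/2.6-.5,100+(v+.5)/2.6-.5),z)
np.set_printoptions(precision=4,suppress=True)
s,e=board([f(73,333,.009),f(213,310,.009),f(233,450,.009),f(90,477,.009)],.136,.136,0);print("sq",s,e)
print(" ink",inb(s,-.022,0),"wax",inb(s,.04,0))
l,e=board([f(505,347,.009),f(710,268,.009),f(752,367,.009),f(545,447,.009)],.102,.214,0);print("lo",l,e)
print(" ink",inb(l,0,-.061),"tin",inb(l,0,.016),"tube",inb(l,0,.077))
for n,p,z in [("lid",(284,155),.044),("open",(404,250),.03),("tubeA",(397,139),.007),("tubeB",(404,191),.007),("tin",(628,133),.018),("round",(511,152),.022),("waxA",(364,411),.005),("waxB",(441,362),.005)]: print(n,f(*p,z)[:2])
E
```

```text
sq [0.4568 0.2403 0.0809] 0.0017135121374167728
 ink [0.4349 0.2385] wax [0.4967 0.2435]
lo [ 0.4456 -0.21    0.2618] 0.002391858812489267
 ink [ 0.4614 -0.2689] tin [ 0.4415 -0.1945] tube [ 0.4257 -0.1356]
lid [0.6647 0.0965]
open [ 0.5644 -0.0084]
tubeA [ 0.6821 -0.0129]
tubeB [ 0.6281 -0.0146]
tin [ 0.662  -0.2391]
round [ 0.6529 -0.1219]
waxA [0.4194 0.0437]
waxB [ 0.458  -0.0332]
```

```bash
cat >> h.py <<'E'
def go(x,y,z,yaw,o=None):
    """tool-frame shift and turn from the present pose to a world pose (tool down)"""
    o=o or bot.get_obs();p=o["tcp_rot"][2];a=np.radians(p);d=np.array([x,y,z])-o["ee_pos"]
    t=(p-yaw+180)%360-180
    print("at",np.round(o["ee_pos"],4),"yaw %.1f"%p,"q6 %.1f"%o["q"][5],"-> dx %.4f dy %.4f dz %.4f turn %.3f"%(np.cos(a)*d[0]+np.sin(a)*d[1],np.sin(a)*d[0]-np.cos(a)*d[1],-d[2],np.radians(t)))
E
python3 - <<'E'
from h import *
go(.439,.005,.15,116.6)
print(np.round(bot.camera("wrist")["T_tool_cam"],3))
E
```

```text
at [0.1988 0.5128 0.205 ] yaw 158.8 q6 90.0 -> dx -0.4075 dy -0.3867 dz 0.0550 turn 0.737
[[-0.     0.952  0.306  0.079]
 [ 1.     0.    -0.     0.   ]
 [-0.     0.306 -0.952 -0.169]
 [ 0.     0.     0.     1.   ]]
```

arm_command([
  [-0.034,-0.032,0,0],
  [-0.068,-0.064,0,0],
  [-0.102,-0.097,0,0],
  [-0.136,-0.129,0,0],
  [-0.17,-0.16,0,0],
])

```text
time: 1.45
ee_pos: [0.2998, 0.3005, 0.2051]
tcp_rot: [180.0, 0.0, 158.8]
wrist_force: [0.9, 0.2, -0.0]
opening: 0.0854
grasp_force: 0.0
```

arm_command([
  [-0.034,-0.032,0,0],
  [-0.068,-0.064,0,0],
  [-0.102,-0.097,0,0],
  [-0.136,-0.129,0,0],
  [-0.17,-0.16,0,0],
])

```text
time: 1.95
ee_pos: [0.4006, 0.0897, 0.2054]
tcp_rot: [180.0, 0.1, 158.8]
wrist_force: [0.6, 1.7, -0.1]
opening: 0.0852
grasp_force: 0.0
```

arm_command([
  [-0.02,-0.02,0.011,0.14],
  [-0.04,-0.04,0.022,0.28],
  [-0.055,-0.055,0.033,0.42],
  [-0.0675,-0.0667,0.044,0.56],
  [-0.0675,-0.0667,0.055,0.7],
])

```text
time: 2.45
ee_pos: [0.4395, 0.0034, 0.1494]
tcp_rot: [-180.0, 0.0, 118.2]
wrist_force: [0.1, 0.7, 0.1]
opening: 0.0854
grasp_force: 0.0
```

Run:
```python
from h import *
go(.439,.005,.15,116.6)
o=bot.get_obs();c=bot.camera("wrist");cv2.imwrite("pics/w1.png",c["color"]);W=wristcam(o,c)
for t in ("wax_stick","open_inkwell","tube"):
  print(t,[(d["location"],w(W,d["location"],.005)[:2].round(4),d["confidence"]) for d in bot.mark_of("wrist",t)])
```

```text
at [0.4395 0.0034 0.1494] yaw 118.2 q6 62.2 -> dx 0.0017 dy 0.0003 dz -0.0006 turn 0.029
wax_stick [([317.7, 181.3], array([0.4387, 0.0051]), 0.85)]
open_inkwell [([409.5, 239.8], array([ 0.5665, -0.0059]), 0.87)]
tube [([464.6, 274.0], array([ 0.651 , -0.0123]), 0.84)]
```

View pics/w1.png

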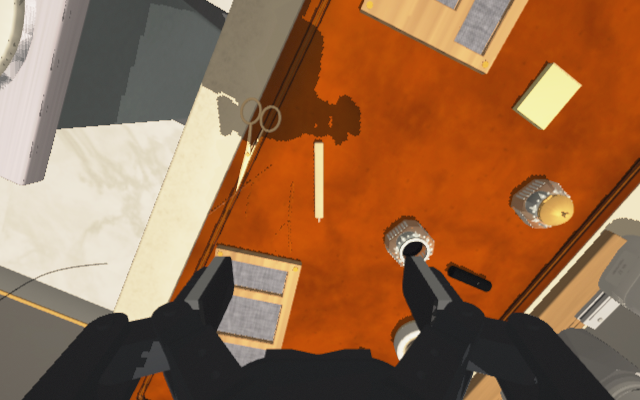

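The wrist view shows the wax stick upright in the picture at column 318, rows 141 to 222, aligned with tool x. I'm descending on it.

arm_command([
  [0.0015,0,0.035,0],
  [0.0015,0,0.07,0],
  [0.0015,0,0.105,0],
  [0.0015,0,0.135,0],
  [0.0015,0,0.1455,0],
], hand=0.04)

```text
time: 3.15
ee_pos: [0.4369, 0.0067, 0.0025]
tcp_rot: [-179.9, -0.1, 118.9]
wrist_force: [0.7, 0.0, -0.3]
opening: 0.0402
grasp_force: 0.0
```

arm_command([
  [0,0,0,0],
  [0,0,0,0],
  [0,0,0,0],
  [0,0,0,0],
  [0,0,0,0],
], hand=0.0, grip_force=30)

```text
time: 3.65
ee_pos: [0.4388, 0.0063, 0.0053]
tcp_rot: [179.9, 0.0, 118.7]
wrist_force: [-0.1, -0.3, 0.3]
opening: 0.0001
grasp_force: 0.0
```

arm_command([
  [0,0,0,0],
  [0,0,-0.01,0],
  [0,0,-0.03,0],
  [0,0,-0.06,0],
  [0,0,-0.08,0],
])

```text
time: 4.15
ee_pos: [0.4386, 0.0063, 0.087]
tcp_rot: [179.9, 0.0, 118.7]
wrist_force: [0.3, -0.4, -0.1]
opening: 0.0001
grasp_force: 0.0
```

Run:
```python
from h import *
o=bot.get_obs();print(o["opening"],o["grasp_force"])
c=bot.camera("wrist");W=wristcam(o,c)
s=np.array([.4568,.2403,.0809]);print(inb(s,.04,0))
go(*inb(s,.04,0),.08,94.6)
c=bot.camera("wrist")
for t in ("wax_stick",):print([(d["location"],w(W,d["location"],o["ee_pos"][2])[:2].round(4),d["confidence"]) for d in bot.mark_of("wrist",t)])
```

```text
5.823438546342208e-05 0.0
[0.49666918 0.24353247]
at [0.4399 0.0063 0.0899] yaw 118.7 q6 62.1 -> dx 0.1808 dy 0.1637 dz 0.0099 turn 0.421
[([311.8, 199.5], array([0.4231, 0.0276]), 0.9)]
```

Run:
```python
from h import *
o=bot.get_obs();print(o["opening"],o["ee_pos"],o["time"])
c=bot.camera("wrist");W=wristcam(o,c);cv2.imwrite("pics/w2.png",c["color"])
for t in ("wax_stick",):print([(d["location"],w(W,d["location"],.005)[:2].round(4),d["confidence"]) for d in bot.mark_of("wrist",t)])
```

```text
-3.548998034640236e-05 [0.43920155 0.00629007 0.08623562] 4.3
[([311.1, 200.4], array([0.4344, 0.0035]), 0.84)]
```

View pics/w2.png

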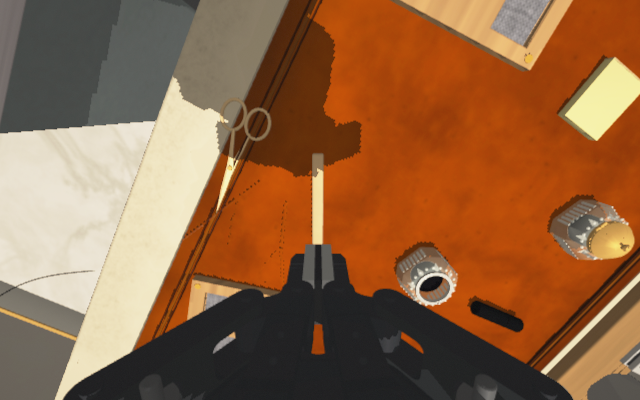

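The wax still lies on the desk between the shut fingers at column 317, rows 153 to 245: the tips closed above it. I'll go 4 mm lower.

arm_command([
  [0,-0.001,0,0],
  [0,-0.001,0.03,0],
  [0,-0.001,0.06,0],
  [0,-0.001,0.078,0],
  [0,-0.001,0.0835,0],
], hand=0.035)

```text
time: 4.9
ee_pos: [0.4353, 0.0058, -0.0018]
tcp_rot: [-179.8, -0.1, 118.7]
wrist_force: [-0.1, 0.1, 0.0]
opening: 0.0352
grasp_force: 0.0
```

arm_command([
  [0,0,0,0],
  [0,0,0,0],
  [0,0,0,0],
  [0,0,0,0],
  [0,0,0,0],
])

```text
time: 5.4
ee_pos: [0.4377, 0.0058, 0.0015]
tcp_rot: [180.0, 0.0, 118.7]
wrist_force: [-0.3, -0.1, -0.7]
opening: 0.0352
grasp_force: 0.0
```

arm_command([
  [0,0,0,0],
  [0,0,0,0],
  [0,0,0,0],
  [0,0,0,0],
  [0,0,0,0],
], hand=0.0)

```text
time: 5.9
ee_pos: [0.4373, 0.0058, 0.001]
tcp_rot: [-180.0, -0.0, 118.7]
wrist_force: [-0.7, 0.1, 0.9]
opening: -0.0001
grasp_force: 0.0
```

Run:
```python
from h import *
o=bot.get_obs();print(o["opening"],o["ee_pos"],o["q"])
c=bot.camera("wrist");W=wristcam(o,c)
s=bot.camera("scene")["color"]
a=c["color"][100:400,220:420];b=cv2.resize(s[180:320,270:450],None,fx=2.9,fy=2.9,interpolation=cv2.INTER_CUBIC)[:400]
a=cv2.resize(a,None,fx=1.33,fy=1.33)[:399]
n=min(a.shape[0],b.shape[0]);cv2.imwrite("pics/w3.png",np.hstack([a[:n],b[:n]]))
```

```text
-8.548347128404237e-05 [0.43734013 0.005809   0.00095777] [ 7.61712926e-01 -9.47011219e+00 -2.65444258e+01  7.29299722e+01
 -1.01450344e-03  6.20571274e+01]
```

View pics/w3.png

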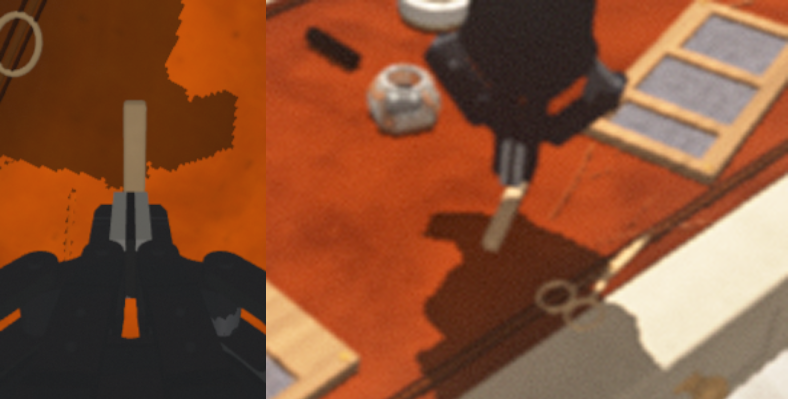

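The wrist view (left) shows the shut tips right over the wax's middle, with its free half running ahead of them. I'll probe downward gently to find where the tips really are.

arm_command([
  [0,0,0.001,0],
  [0,0,0.002,0],
  [0,0,0.003,0],
  [0,0,0.003,0],
  [0,0,0.003,0],
])

```text
time: 6.5
ee_pos: [0.4373, 0.0058, -0.0021]
tcp_rot: [-180.0, -0.0, 118.7]
wrist_force: [0.6, -0.0, -0.0]
opening: 0.0002
grasp_force: 0.0
```

arm_command([
  [0,0,0.001,0],
  [0,0,0.002,0],
  [0,0,0.003,0],
  [0,0,0.003,0],
  [0,0,0.003,0],
])

```text
time: 7.0
ee_pos: [0.4373, 0.0058, -0.0051]
tcp_rot: [-180.0, -0.0, 118.7]
wrist_force: [1.0, 0.8, -0.2]
opening: 0.0002
grasp_force: 0.0
```

arm_command([
  [0,0,0.001,0],
  [0,0,0.002,0],
  [0,0,0.003,0],
  [0,0,0.004,0],
  [0,0,0.004,0],
])

```text
time: 7.5
ee_pos: [0.4373, 0.0058, -0.0092]
tcp_rot: [-180.0, -0.0, 118.7]
wrist_force: [0.1, -0.5, -1.0]
opening: 0.0002
grasp_force: 0.0
```

Run:
```python
from h import *
o=bot.get_obs();print(o["opening"],o["ee_pos"],o["q"],o["wrist_force"])
c=bot.camera("wrist");W=wristcam(o,c);print(c["camera_matrix"][0],W["p"])
cv2.imwrite("pics/w4.png",cv2.resize(c["color"][120:320,220:420],None,fx=3,fy=3))
i=cv2.imread("pics/w1.png")
print([(w({**W,"p":np.array([0,0,.3184]),"R":Ro.from_euler('xyz',[180,0,118.2],degrees=True).as_matrix()@np.array(c["T_tool_cam"])[:3,:3]},p,.01)) for p in ((318,141),(318.5,222))])
```

```text
0.00017962471056071246 [ 0.43727031  0.00582291 -0.00918255] [ 7.62006011e-01 -9.11442721e+00 -2.73863813e+01  7.17411547e+01
  1.30402803e-03  6.20568244e+01] [ 0.10574932 -0.52385308 -1.00063548]
[293.72431122   0.         317.73205646] [0.39959957 0.07499609 0.15979266]
[array([ 0.01580473, -0.02875513,  0.01      ]), array([ 0.05881461, -0.10772334,  0.01      ])]
```

View pics/w4.png

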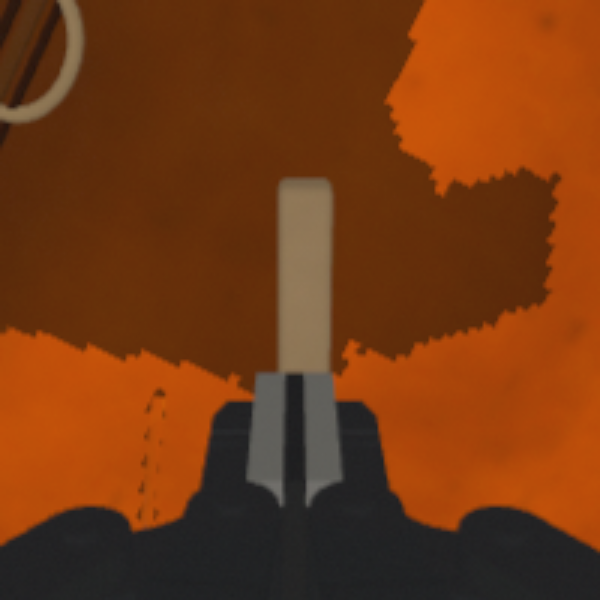

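The tips show at row 372 of the crop (row 244 full), well short of where a TCP at z = -9 mm would be, so the finger ends sit behind the stated TCP. I'll keep probing in small steps until contact.

arm_command([
  [0,0,0.001,0],
  [0,0,0.002,0],
  [0,0,0.003,0],
  [0,0,0.004,0],
  [0,0,0.004,0],
])

```text
time: 8.05
ee_pos: [0.4373, 0.0058, -0.0132]
tcp_rot: [-180.0, -0.0, 118.7]
wrist_force: [0.8, -0.2, 1.6]
opening: -0.0002
grasp_force: 0.0
```

arm_command([
  [0,0,0.001,0],
  [0,0,0.002,0],
  [0,0,0.003,0],
  [0,0,0.003,0],
  [0,0,0.003,0],
])

```text
time: 8.55
ee_pos: [0.4373, 0.0058, -0.016]
tcp_rot: [-180.0, -0.0, 118.7]
wrist_force: [0.7, 0.9, 0.4]
opening: 0.0001
grasp_force: 0.0
```

arm_command([
  [0,0,0.001,0],
  [0,0,0.002,0],
  [0,0,0.003,0],
  [0,0,0.003,0],
  [0,0,0.003,0],
])

```text
time: 9.05
ee_pos: [0.4377, 0.0059, -0.0169]
tcp_rot: [179.9, 0.0, 118.7]
wrist_force: [-9.1, 0.8, 21.8]
opening: 0.0001
grasp_force: 11.1
```

arm_command([
  [0,0,0.001,0],
  [0,0,0.002,0],
  [0,0,0.003,0],
  [0,0,0.003,0],
  [0,0,0.003,0],
])

```text
time: 9.55
ee_pos: [0.4381, 0.006, -0.0171]
tcp_rot: [179.8, 0.1, 118.7]
wrist_force: [-22.0, 0.3, 52.2]
opening: -0.0002
grasp_force: 25.7
```

Contact came at z ≈ -0.0165 on the 10 mm wax, so the tips sit about 26.5 mm behind the reported TCP. I'll lift, open and grasp with that offset.

arm_command([
  [0,0,-0.01,0],
  [0,0,-0.03,0],
  [0,0,-0.03,0],
  [0,0,-0.03,0],
  [0,0,-0.03,0],
], hand=0.035)

```text
time: 10.05
ee_pos: [0.4369, 0.0058, 0.0071]
tcp_rot: [-179.9, -0.0, 118.7]
wrist_force: [-0.2, 0.2, -0.0]
opening: 0.0349
grasp_force: 0.0
```

arm_command([
  [0,0,0.01,0],
  [0,0,0.02,0],
  [0,0,0.027,0],
  [0,0,0.031,0],
  [0,0,0.031,0],
])

```text
time: 10.55
ee_pos: [0.4368, 0.0058, -0.024]
tcp_rot: [-179.9, -0.0, 118.7]
wrist_force: [-0.1, 0.6, 0.3]
opening: 0.0348
grasp_force: 0.0
```

arm_command([
  [0,0,0,0],
  [0,0,0,0],
  [0,0,0,0],
  [0,0,0,0],
  [0,0,0,0],
], hand=0.0)

```text
time: 11.05
ee_pos: [0.4377, 0.0058, -0.0226]
tcp_rot: [180.0, 0.0, 118.7]
wrist_force: [0.7, 0.3, 4.0]
opening: 0.0085
grasp_force: 31.8
```

Gripped (8.5 mm). Lifting and working out the carry.

arm_command([
  [0,0,-0.015,0],
  [0,0,-0.035,0],
  [0,0,-0.06,0],
  [0,0,-0.08,0],
  [0,0,-0.08,0],
])

```text
time: 11.55
ee_pos: [0.4388, 0.0059, 0.0595]
tcp_rot: [179.8, 0.1, 118.7]
wrist_force: [-0.5, -0.1, 0.2]
opening: 0.0087
grasp_force: 31.4
```

Run:
```python
from h import *
o=bot.get_obs();print(o["opening"],o["grasp_force"])
go(.4967,.2435,.057,94.6,o)
```

```text
0.00874494966854612 31.445682048797607
at [0.4388 0.0059 0.0595] yaw 118.7 q6 62.1 -> dx 0.1806 dy 0.1649 dz 0.0025 turn 0.421
```

arm_command([
  [0.03,0.028,0,0.06],
  [0.065,0.06,0,0.14],
  [0.1,0.092,0,0.22],
  [0.13,0.12,0,0.3],
  [0.155,0.142,0,0.36],
])

```text
time: 12.05
ee_pos: [0.4873, 0.2121, 0.0557]
tcp_rot: [-179.9, 0.0, 98.0]
wrist_force: [1.1, -0.8, -0.1]
opening: 0.0083
grasp_force: 31.5
```

Run:
```python
from h import *
for i in range(3): bot.camera("top")
o=bot.get_obs();c=bot.camera("wrist");W=wristcam(o,c);cv2.imwrite("pics/w5.png",c["color"])
go(.4967,.2435,.057,94.6,o)
for t,z in (("square_board",0),("wax_stick",o["ee_pos"][2]+.022)): print(t,[(d["location"],w(W,d["location"],z)[:2].round(4),d["confidence"]) for d in bot.mark_of("wrist",t)])
```

```text
at [0.4869 0.2113 0.0554] yaw 98.2 q6 105.2 -> dx 0.0304 dy 0.0143 dz -0.0016 turn 0.063
square_board [([287.4, 170.9], array([0.4589, 0.2397]), 0.67)]
wax_stick [([316.4, 261.4], array([0.4867, 0.2079]), 0.97)]
```

View pics/w5.png

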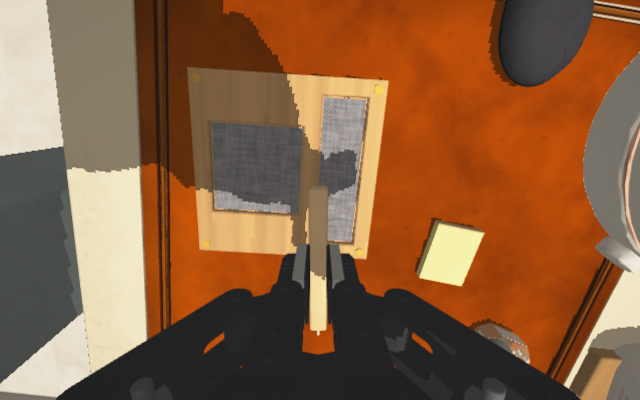

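The board's narrow pocket shows at columns 321 to 369, rows 95 to 244, with the wax held across it at column 318; the mapping agrees with the top view. Next: shift over, then lower.

arm_command([
  [0.0155,0.0075,0,0.03],
  [0.0305,0.0148,0,0.063],
  [0.0305,0.0148,0,0.063],
  [0.0305,0.0148,0,0.063],
  [0.0305,0.0148,0,0.063],
])

```text
time: 12.85
ee_pos: [0.4977, 0.2412, 0.057]
tcp_rot: [-180.0, 0.0, 94.5]
wrist_force: [-0.3, 0.4, 0.5]
opening: 0.0085
grasp_force: 31.4
```

arm_command([
  [0,0,0.02,0],
  [0,0,0.045,0],
  [0,0,0.062,0],
  [0,0,0.072,0],
  [0,0,0.0725,0],
])

```text
time: 13.35
ee_pos: [0.497, 0.2414, -0.0166]
tcp_rot: [-179.9, 0.0, 94.4]
wrist_force: [0.1, 0.3, 0.9]
opening: 0.0086
grasp_force: 31.4
```

Run:
```python
from h import *
o=bot.get_obs();go(.4967,.2435,-.016,94.6,o);print(o["wrist_force"])
```

```text
at [ 0.497   0.2414 -0.0166] yaw 94.4 q6 111.5 -> dx 0.0022 dy -0.0002 dz -0.0006 turn -0.003
[0.14773918 0.26137125 0.94845767]
```

arm_command([
  [0.002,0,0,0],
  [0.004,0,0,0],
  [0.004,0,0,0],
  [0.004,0,0,0],
  [0.004,0,0,0],
])

```text
time: 13.85
ee_pos: [0.4977, 0.2463, -0.0152]
tcp_rot: [180.0, -0.0, 94.5]
wrist_force: [-0.0, 0.3, -0.1]
opening: 0.0088
grasp_force: 31.4
```

arm_command([
  [0,0,0,0],
  [0,0,0,0],
  [0,0,0,0],
  [0,0,-0.01,0],
  [0,0,-0.03,0],
], hand=0.03)

```text
time: 14.35
ee_pos: [0.4966, 0.2458, 0.0139]
tcp_rot: [-179.9, 0.1, 94.5]
wrist_force: [0.5, -0.7, -0.0]
opening: 0.0299
grasp_force: 0.0
```

arm_command([
  [0,0,-0.03,0],
  [0,0,-0.06,0],
  [0,0,-0.09,0],
  [0,0,-0.12,0],
  [0,0,-0.13,0],
], hand=0.08)

```text
time: 14.85
ee_pos: [0.4986, 0.2467, 0.1486]
tcp_rot: [179.7, -0.1, 94.5]
wrist_force: [0.6, 0.8, -0.4]
opening: 0.0801
grasp_force: 0.0
```

Run:
```python
from h import *
o=bot.get_obs();c=bot.camera("wrist");W=wristcam(o,c);cv2.imwrite("pics/w6.png",c["color"])
for t,z in (("square_board",0),("wax_stick",.004)): print(t,[(d["location"],w(W,d["location"],z)[:2].round(4),d["confidence"]) for d in bot.mark_of("wrist",t)])
print(c["camera_matrix"])
go(.5655,-.007,.12,155,o)
```

```text
square_board [([279.4, 187.8], array([0.457 , 0.2373]), 0.91)]
wax_stick [([313.3, 184.7], array([0.4945, 0.2448]), 0.89)]
[[293.72431122   0.         317.73205646]
 [  0.         293.72431122 202.00370557]
 [  0.           0.           1.        ]]
at [0.4986 0.2467 0.1486] yaw 94.5 q6 111.9 -> dx -0.2582 dy 0.0470 dz 0.0286 turn -1.057
```

arm_command([
  [-0.047,0.008,0.006,-0.14],
  [-0.095,0.016,0.012,-0.28],
  [-0.143,0.025,0.018,-0.42],
  [-0.19,0.034,0.024,-0.56],
  [-0.238,0.042,0.0286,-0.7],
])

```text
time: 15.5
ee_pos: [0.5545, 0.022, 0.1147]
tcp_rot: [-179.9, -0.1, 133.9]
wrist_force: [0.6, 0.9, 0.3]
opening: 0.0799
grasp_force: 0.0
```

arm_command([
  [-0.019,-0.01,0,-0.14],
  [-0.019,-0.01,0,-0.28],
  [-0.019,-0.01,0,-0.357],
  [-0.019,-0.01,0,-0.357],
  [-0.019,-0.01,0,-0.357],
])

```text
time: 16.0
ee_pos: [0.5605, 0.0032, 0.1158]
tcp_rot: [-179.9, -0.1, 153.9]
wrist_force: [-0.1, -0.9, 0.5]
opening: 0.0801
grasp_force: 0.0
```

Run:
```python
from h import *
o=bot.get_obs();c=bot.camera("wrist");W=wristcam(o,c);cv2.imwrite("pics/w7.png",c["color"])
for t,z in (("open_inkwell",0),("tube",0),("lidded_inkwell",0),("round_tin",0),("hinged_tin",0)): print(t,[(d["location"],w(W,d["location"],z)[:2].round(4),d["confidence"]) for d in bot.mark_of("wrist",t)])
go(.5655,-.007,.12,155,o)
```

```text
open_inkwell [([311.1, 201.4], array([ 0.5685, -0.0079]), 0.8), ([543.1, 2.1], array([0.4973, 0.2443]), 0.56)]
tube [([339.8, 271.6], array([ 0.655 , -0.0156]), 0.83)]
lidded_inkwell [([443.3, 236.3], array([0.6646, 0.1004]), 0.74)]
round_tin [([256.2, 308.6], array([ 0.6566, -0.1224]), 0.83)]
hinged_tin []
at [0.5605 0.0032 0.1158] yaw 153.9 q6 26.4 -> dx -0.0090 dy -0.0070 dz -0.0042 turn -0.019
```

View pics/w7.png

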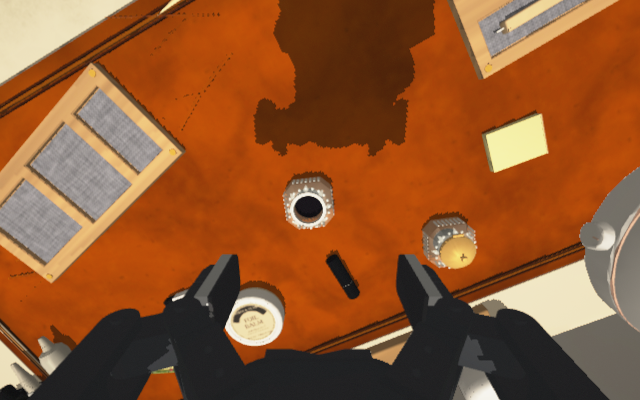

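The wax lies in its pocket (top right) and the open inkwell shows near (309,203), lidded one at (449,242). A zoom of both gives their yaw.

Run:
```python
import cv2,numpy as np
i=cv2.imread("pics/w7.png")
a=[cv2.resize(i[r:r+75,c:c+75],(390,390),interpolation=cv2.INTER_CUBIC) for r,c in ((165,272),(205,412))]
cv2.imwrite("pics/w7c.png",np.hstack(a))
```

```text
(no output)
```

View pics/w7c.png

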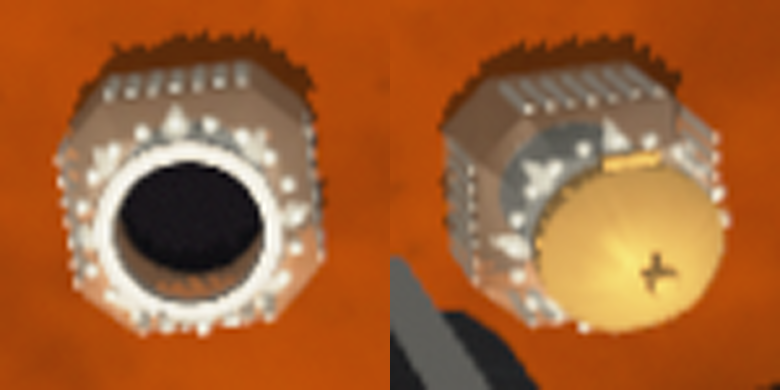

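Both inkwells are turned about 8° counter-clockwise in the picture, i.e. world yaw ≈ 162° for the grasp. Going down on the open one.

arm_command([
  [-0.0105,-0.007,0,-0.07],
  [-0.0105,-0.007,0.0,-0.141],
  [-0.0105,-0.007,0.01,-0.141],
  [-0.0105,-0.007,0.04,-0.141],
  [-0.0105,-0.007,0.07,-0.141],
])

```text
time: 16.8
ee_pos: [0.5677, -0.0076, 0.0461]
tcp_rot: [180.0, 0.1, 162.0]
wrist_force: [1.4, 0.7, -0.1]
opening: 0.0799
grasp_force: 0.0
```

Run:
```python
from h import *
o=bot.get_obs();c=bot.camera("wrist");W=wristcam(o,c)
for t,z in (("open_inkwell",0),): print(t,[(d["location"],w(W,d["location"],z)[:2].round(4),d["confidence"]) for d in bot.mark_of("wrist",t)])
go(.567,-.008,-.0235,162,o)
```

```text
open_inkwell [([315.8, 213.4], array([ 0.5674, -0.0085]), 0.75)]
at [ 0.5677 -0.0076  0.0461] yaw 162.0 q6 17.3 -> dx 0.0006 dy -0.0007 dz 0.0696 turn -0.000
```

arm_command([
  [0,0,0.02,0],
  [0,0,0.045,0],
  [0,0,0.062,0],
  [0,0,0.07,0],
  [0,0,0.07,0],
])

```text
time: 17.4
ee_pos: [0.5672, -0.0077, -0.023]
tcp_rot: [-180.0, -0.0, 162.1]
wrist_force: [0.6, -1.0, -0.1]
opening: 0.0804
grasp_force: 0.0
```

arm_command([
  [0,0,0,0],
  [0,0,0,0],
  [0,0,0,0],
  [0,0,0,0],
  [0,0,0,0],
], hand=0.03, grip_force=40)

```text
time: 17.9
ee_pos: [0.5684, -0.0079, -0.0213]
tcp_rot: [180.0, 0.1, 162.1]
wrist_force: [-0.5, -1.5, 5.4]
opening: 0.0442
grasp_force: 41.1
```

arm_command([
  [0,0,0,0],
  [0,0,-0.02,0],
  [0,0,-0.05,0],
  [0,0,-0.08,0],
  [0,0,-0.08,0],
])

```text
time: 18.4
ee_pos: [0.57, -0.0078, 0.0622]
tcp_rot: [179.9, 0.4, 162.1]
wrist_force: [0.3, -0.7, -0.6]
opening: 0.0441
grasp_force: 41.6
```

Run:
```python
from h import *
o=bot.get_obs();go(.435,.2385,.055,184.6,o);go(.435,.2385,.055,94.6,o)
```

```text
at [ 0.57   -0.0078  0.0622] yaw 162.1 q6 17.1 -> dx 0.2041 dy 0.1929 dz 0.0072 turn -0.392
at [ 0.57   -0.0078  0.0622] yaw 162.1 q6 17.1 -> dx 0.2041 dy 0.1929 dz 0.0072 turn 1.178
```

arm_command([
  [0.034,0.032,0,-0.07],
  [0.068,0.064,0,-0.14],
  [0.102,0.096,0,-0.21],
  [0.136,0.128,0,-0.28],
  [0.17,0.16,0,-0.33],
])

```text
time: 18.9
ee_pos: [0.4536, 0.198, 0.0569]
tcp_rot: [180.0, 0.0, -178.8]
wrist_force: [0.2, 0.4, -1.7]
opening: 0.0443
grasp_force: 41.6
```

arm_command([
  [0.018,0.022,0,-0.062],
  [0.018,0.022,0,-0.062],
  [0.018,0.022,0,-0.062],
  [0.018,0.022,0,-0.062],
  [0.018,0.022,0,-0.062],
])

```text
time: 19.4
ee_pos: [0.4369, 0.2176, 0.0569]
tcp_rot: [-180.0, -0.0, -175.5]
wrist_force: [0.3, -0.6, -1.5]
opening: 0.0436
grasp_force: 41.6
```

Run:
```python
from h import *
o=bot.get_obs();go(.4355,.238,-.0175,184.6,o)
```

```text
at [0.4369 0.2176 0.0569] yaw -175.5 q6 22.0 -> dx -0.0002 dy 0.0205 dz 0.0744 turn -0.002
```

arm_command([
  [0,0.0205,0,0],
  [0,0.0205,0.02,0],
  [0,0.0205,0.045,0],
  [0,0.0205,0.065,0],
  [0,0.0205,0.0735,0],
])

```text
time: 19.9
ee_pos: [0.4343, 0.2375, -0.0178]
tcp_rot: [-179.9, -0.1, -175.5]
wrist_force: [-20.9, -11.1, 60.7]
opening: 0.0438
grasp_force: 50.3
```

arm_command([
  [0,0,0,0],
  [0,0,0,0],
  [0,0,0,0],
  [0,0,0,0],
  [0,0,0,0],
])

```text
time: 20.4
ee_pos: [0.4349, 0.2388, -0.0162]
tcp_rot: [180.0, 0.0, -175.4]
wrist_force: [-0.1, 0.1, -0.9]
opening: 0.0439
grasp_force: 43.0
```

arm_command([
  [0,0,0,0],
  [0,0,0,0],
  [0,0,0,0],
  [0,0,0,0],
  [0,0,-0.01,0],
], hand=0.065)

```text
time: 20.9
ee_pos: [0.434, 0.2384, -0.0072]
tcp_rot: [-179.9, -0.1, -175.4]
wrist_force: [0.2, -0.3, 0.0]
opening: 0.0647
grasp_force: 0.0
```

arm_command([
  [0,0,-0.03,0],
  [0,0,-0.06,0],
  [0,0,-0.09,0],
  [0,0,-0.12,0],
  [0,0,-0.12,0],
])

```text
time: 21.4
ee_pos: [0.4365, 0.2398, 0.1187]
tcp_rot: [179.8, 0.4, -175.4]
wrist_force: [0.5, -0.4, 0.2]
opening: 0.0652
grasp_force: 0.0
```

Run:
```python
from h import *
o=bot.get_obs();c=bot.camera("wrist");W=wristcam(o,c);cv2.imwrite("pics/w8.png",c["color"])
for t,z in (("open_inkwell",.004),("wax_stick",.004),("square_board",0)): print(t,[(d["location"],w(W,d["location"],z)[:2].round(4),d["confidence"]) for d in bot.mark_of("wrist",t)])
go(.6645,.0985,.12,163,o)
```

```text
open_inkwell [([319.2, 187.2], array([0.4343, 0.2419]), 0.62)]
wax_stick [([314.3, 245.3], array([0.4986, 0.2419]), 0.68)]
square_board [([314.7, 206.0], array([0.4558, 0.239 ]), 0.87)]
at [0.4365 0.2398 0.1187] yaw -175.4 q6 24.2 -> dx -0.2160 dy -0.1590 dz -0.0013 turn 0.377
```

View pics/w8.png

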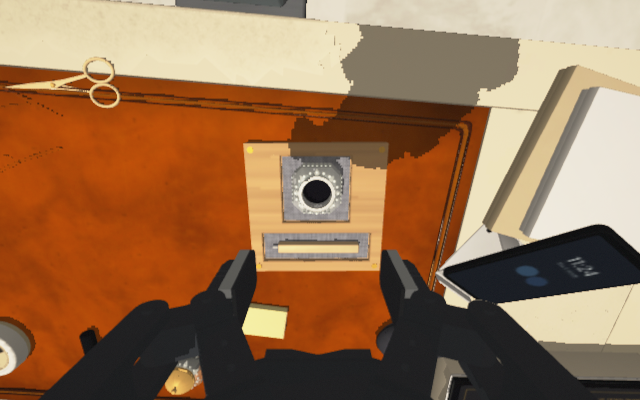

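Both sealing-kit pieces sit well: inkwell at (317,190), wax at (316,247). On to the lidded inkwell.

arm_command([
  [-0.038,-0.028,0,0.07],
  [-0.076,-0.056,0,0.14],
  [-0.114,-0.084,0,0.21],
  [-0.152,-0.112,0,0.28],
  [-0.19,-0.14,0,0.377],
], hand=0.08)

```text
time: 22.1
ee_pos: [0.6362, 0.1131, 0.1122]
tcp_rot: [-180.0, -0.1, 162.8]
wrist_force: [0.5, 1.4, 1.0]
opening: 0.08
grasp_force: 0.0
```

Run:
```python
from h import *
for i in range(4):bot.camera("top")
o=bot.get_obs();c=bot.camera("wrist");W=wristcam(o,c);cv2.imwrite("pics/w9.png",c["color"])
for t,z in (("lidded_inkwell",.0),("tube",.0)): print(t,[(d["location"],w(W,d["location"],z)[:2].round(4),d["confidence"]) for d in bot.mark_of("wrist",t)])
go(.6645,.0985,.12,163,o)
```

```text
lidded_inkwell [([316.5, 219.4], array([0.6632, 0.104 ]), 0.91)]
tube [([208.8, 246.1], array([ 0.6587, -0.0133]), 0.91)]
at [0.635  0.1136 0.1113] yaw 162.9 q6 27.2 -> dx -0.0326 dy -0.0058 dz -0.0087 turn -0.001
```

arm_command([
  [-0.0314,-0.0035,0,0],
  [-0.0314,-0.0035,0,0],
  [-0.0314,-0.0035,0.01,0],
  [-0.0314,-0.0035,0.03,0],
  [-0.0314,-0.0035,0.045,0],
])

```text
time: 22.95
ee_pos: [0.6632, 0.1027, 0.0675]
tcp_rot: [-180.0, -0.0, 163.1]
wrist_force: [-0.4, -0.2, -0.5]
opening: 0.0801
grasp_force: 0.0
```

Run:
```python
from h import *
for i in range(3):bot.camera("top")
o=bot.get_obs();c=bot.camera("wrist");W=wristcam(o,c)
cv2.imwrite("pics/w10.png",cv2.resize(c["color"][100:340,180:460],None,fx=2.5,fy=2.5))
for t,z in (("lidded_inkwell",.0),("tube",.0)): print(t,[(d["location"],w(W,d["location"],z)[:2].round(4),d["confidence"]) for d in bot.mark_of("wrist",t)])
go(.664,.101,-.022,163,o)
```

```text
lidded_inkwell [([315.6, 205.1], array([0.6626, 0.1009]), 0.73), ([186.4, 236.5], array([ 0.6573, -0.0162]), 0.3)]
tube [([185.2, 235.8], array([ 0.6563, -0.0169]), 0.58)]
at [0.663  0.1023 0.0675] yaw 163.0 q6 25.7 -> dx -0.0014 dy -0.0009 dz 0.0895 turn 0.001
```

View pics/w10.png

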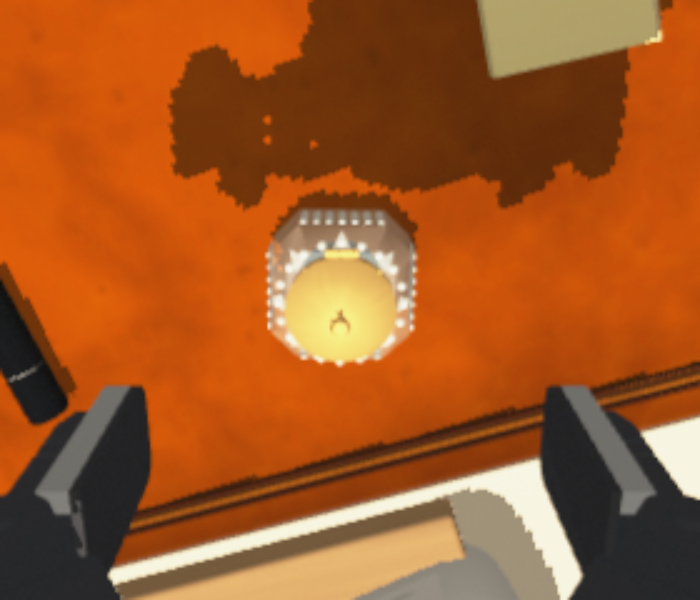

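The inkwell is centred at (341,290) in the crop, its flats square with the fingers and the tube clear of the left one. Descending.

arm_command([
  [0,0,0.03,0],
  [0,0,0.055,0],
  [0,0,0.075,0],
  [0,0,0.085,0],
  [0,0,0.0885,0],
])

```text
time: 23.75
ee_pos: [0.6642, 0.1019, -0.0203]
tcp_rot: [-180.0, -0.0, 163.0]
wrist_force: [-0.3, 0.2, -0.1]
opening: 0.08
grasp_force: 0.0
```

arm_command([
  [0,0,0,0],
  [0,0,0,0],
  [0,0,0,0],
  [0,0,0,0],
  [0,0,0,0],
], hand=0.03)

```text
time: 24.25
ee_pos: [0.6654, 0.102, -0.0181]
tcp_rot: [179.9, 0.1, 163.0]
wrist_force: [-0.7, -0.6, 6.8]
opening: 0.0434
grasp_force: 41.6
```

arm_command([
  [0,0,0,0],
  [0,0,-0.015,0],
  [0,0,-0.04,0],
  [0,0,-0.07,0],
  [0,0,-0.09,0],
])

```text
time: 24.75
ee_pos: [0.6649, 0.102, 0.0735]
tcp_rot: [179.9, 0.1, 163.0]
wrist_force: [0.9, -0.2, -0.5]
opening: 0.0436
grasp_force: 41.0
```

Run:
```python
from h import *
o=bot.get_obs();go(.4614,-.2689,.065,195,o)
```

```text
at [0.6649 0.102  0.0735] yaw 163.0 q6 25.7 -> dx 0.0861 dy -0.4142 dz 0.0085 turn -0.559
```

arm_command([
  [0.008,-0.035,0,0],
  [0.017,-0.08,0,-0.05],
  [0.026,-0.125,0,-0.1],
  [0.036,-0.17,0,-0.15],
  [0.045,-0.215,0,-0.2],
])

```text
time: 25.25
ee_pos: [0.5574, -0.0918, 0.0713]
tcp_rot: [-180.0, 0.1, 174.6]
wrist_force: [-0.1, -0.4, -0.3]
opening: 0.0435
grasp_force: 41.1
```

Run:
```python
from h import *
for i in range(3):bot.camera("top")
o=bot.get_obs();go(.4614,-.2689,.065,195,o)
```

```text
at [ 0.5576 -0.0926  0.0715] yaw 174.2 q6 -3.7 -> dx 0.0781 dy -0.1851 dz 0.0065 turn -0.362
```

arm_command([
  [0.018,-0.042,0,-0.07],
  [0.036,-0.085,0,-0.15],
  [0.053,-0.125,0,-0.23],
  [0.068,-0.162,0,-0.3],
  [0.0781,-0.185,0,-0.362],
])

```text
time: 25.9
ee_pos: [0.4625, -0.2684, 0.0709]
tcp_rot: [-180.0, 0.0, -164.7]
wrist_force: [-0.1, -0.4, -1.1]
opening: 0.0432
grasp_force: 41.2
```

Run:
```python
from h import *
for i in range(3):bot.camera("top")
o=bot.get_obs();c=bot.camera("wrist");W=wristcam(o,c)
cv2.imwrite("pics/w11.png",c["color"])
for t,z in (("lidded_inkwell",o["ee_pos"][2]+.0185),("long_board",.0)): print(t,[(d["location"],w(W,d["location"],z)[:2].round(4),d["confidence"]) for d in bot.mark_of("wrist",t)])
go(.4614,-.2689,-.013,195,o)
```

```text
lidded_inkwell [([319.6, 256.1], array([ 0.4651, -0.2655]), 0.94)]
long_board [([385.3, 204.8], array([ 0.4491, -0.2107]), 0.72)]
at [ 0.463  -0.2676  0.0708] yaw -164.9 q6 -45.1 -> dx 0.0019 dy -0.0008 dz 0.0838 turn 0.001
```

View pics/w11.png

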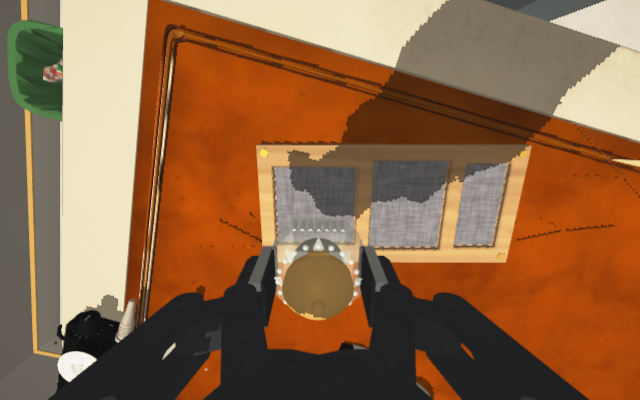

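The square pocket is at (315,205) with the inkwell held just short of it (perspective); the board's corners are at (258,146), (531,147) and (505,262). I'll check the board centre from its diagonal.

Run:
```python
from h import *
o=bot.get_obs();c=bot.camera("wrist");W=wristcam(o,c)
A,B,D=[w(W,p,.009)[:2] for p in ((505,262),(258,146),(531,147))]
q=[*(A+B)/2,np.arctan2(*(A-D)[::-1])];print(q,np.linalg.norm(A-D),np.linalg.norm(D-B))
q[2]=.2618
for p in ((0,-.061),(0,.016),(0,.077)):print(inb(q,*p))
```

```text
[np.float64(0.44859869174078426), np.float64(-0.20815732473897824), np.float64(0.2597672584575389)] 0.10047686668484354 0.21205567993929755
[ 0.46438669 -0.26707879]
[ 0.44445758 -0.19270251]
[ 0.42866958 -0.13378105]
```

arm_command([
  [0,0,0.025,0],
  [0,0,0.05,0],
  [0,0,0.065,0],
  [0,0,0.074,0],
  [0,0,0.078,0],
])

```text
time: 26.75
ee_pos: [0.4628, -0.2666, -0.0085]
tcp_rot: [180.0, -0.0, -164.8]
wrist_force: [-0.8, -0.5, -1.3]
opening: 0.0434
grasp_force: 41.2
```

arm_command([
  [0,0,0.002,0],
  [0,0,0.004,0],
  [0,0,0.0055,0],
  [0,0,0.0055,0],
  [0,0,0.0055,0],
])

```text
time: 27.25
ee_pos: [0.4629, -0.2672, -0.0131]
tcp_rot: [-180.0, 0.0, -164.8]
wrist_force: [0.1, 0.0, -1.6]
opening: 0.0433
grasp_force: 41.2
```

arm_command([
  [0,0,0,0],
  [0,0,0,0],
  [0,0,0,0],
  [0,0,0,0],
  [0,0,0,0],
], hand=0.065)

```text
time: 27.75
ee_pos: [0.4628, -0.2671, -0.0134]
tcp_rot: [-180.0, 0.0, -164.8]
wrist_force: [-0.7, -0.1, 0.3]
opening: 0.0651
grasp_force: 0.0
```

arm_command([
  [0,0,-0.02,0],
  [0,0,-0.05,0],
  [0,0,-0.09,0],
  [0,0,-0.12,0],
  [0,0,-0.14,0],
])

```text
time: 28.25
ee_pos: [0.4633, -0.2674, 0.1293]
tcp_rot: [-179.9, 0.1, -164.8]
wrist_force: [0.5, -0.9, -0.3]
opening: 0.0652
grasp_force: 0.0
```

Run:
```python
from h import *
o=bot.get_obs();c=bot.camera("wrist");W=wristcam(o,c);cv2.imwrite("pics/w12.png",c["color"])
for t,z in (("lidded_inkwell",.004),("long_board",.0),("hinged_tin",0)): print(t,[(d["location"],w(W,d["location"],z)[:2].round(4),d["confidence"]) for d in bot.mark_of("wrist",t)])
go(.662,-.239,.125,180,o)
```

```text
lidded_inkwell [([317.3, 186.5], array([ 0.4631, -0.2677]), 0.93)]
long_board [([372.0, 185.5], array([ 0.448 , -0.2124]), 0.81)]
hinged_tin [([300.5, 339.6], array([ 0.6617, -0.2358]), 0.89)]
at [ 0.4633 -0.2674  0.1293] yaw -164.8 q6 -45.2 -> dx -0.1992 dy -0.0246 dz 0.0043 turn 0.265
```

Lidded inkwell placed (0.4631,-0.2677). Now the green tin, turning the tool to about 270° on the way.

arm_command([
  [-0.03,-0.004,0,-0.14],
  [-0.07,-0.009,0,-0.28],
  [-0.115,-0.014,0,-0.42],
  [-0.16,-0.02,0,-0.56],
  [-0.197,-0.025,0,-0.7],
])

```text
time: 28.95
ee_pos: [0.6609, -0.2387, 0.1242]
tcp_rot: [179.9, -0.0, -124.4]
wrist_force: [-0.0, 0.1, 0.4]
opening: 0.065
grasp_force: 0.0
```

arm_command([
  [0,0,0,-0.14],
  [0,0,0,-0.28],
  [0,0,0,-0.42],
  [0,0,0,-0.56],
  [0,0,0,-0.6],
])

```text
time: 29.45
ee_pos: [0.6589, -0.2393, 0.1244]
tcp_rot: [179.8, 0.1, -90.0]
wrist_force: [0.2, 0.3, -0.1]
opening: 0.0649
grasp_force: 0.0
```

Run:
```python
from h import *
for i in range(3):bot.camera("top")
o=bot.get_obs();c=bot.camera("wrist");W=wristcam(o,c);cv2.imwrite("pics/w13.png",c["color"])
for t,z in (("hinged_tin",0),("round_tin",0)): print(t,[(d["location"],w(W,d["location"],z)[:2].round(4),d["confidence"]) for d in bot.mark_of("wrist",t)])
go(.662,-.237,.125,270,o)
g=c["color"].astype(int);r=slice(110,320);m=np.zeros(g.shape[:2],np.uint8)
m[r,220:420]=((g[r,220:420,1]>g[r,220:420,2]*.85)&(g[r,220:420,1]>g[r,220:420,0]*1.25)).astype(np.uint8)*255
m=cv2.morphologyEx(m,cv2.MORPH_OPEN,np.ones((3,3)));cs,_=cv2.findContours(m,0,2)
k=max(cs,key=cv2.contourArea);b=cv2.boxPoints(cv2.minAreaRect(k));P=[w(W,p,.014)[:2] for p in b]
print(b.round(0).tolist());
for i in range(4):
  d=P[(i+1)%4]-P[i];print(np.linalg.norm(d).round(4),np.degrees(np.arctan2(d[1],d[0])).round(1))
print(np.mean(P,0))
```

```text
hinged_tin [([314.0, 186.5], array([ 0.6625, -0.2396]), 0.92)]
round_tin [([318.6, 281.6], array([ 0.6585, -0.1264]), 0.75), ([516.4, 212.8], array([ 0.4473, -0.209 ]), 0.19)]
at [ 0.659  -0.2394  0.1249] yaw -90.4 q6 -109.6 -> dx -0.0024 dy -0.0030 dz -0.0001 turn -0.007
[[286.0, 210.0], [305.0, 156.0], [343.0, 169.0], [323.0, 223.0]]
0.0583 -111.0
0.0386 159.5
0.0592 71.2
0.0409 -21.8
[ 0.66223076 -0.23936809]
```

View pics/w13.png

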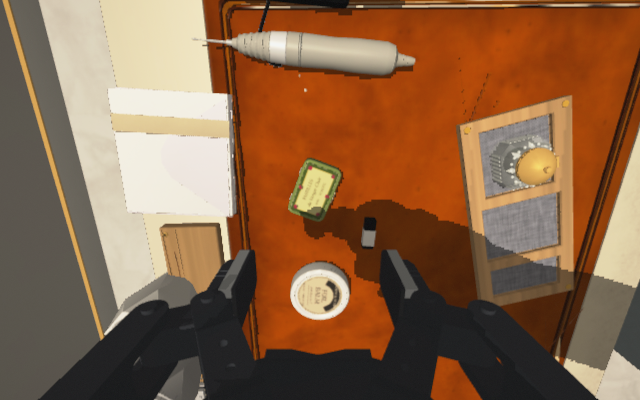

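The tin lies at (316,190), long axis at world -110°; the small USB stick at (369,233) is close to one finger, so I'll use a narrower opening.

arm_command([
  [0,-0.0035,0,0.14],
  [0,-0.0035,0.0,0.28],
  [0,-0.0035,0.02,0.342],
  [0,-0.0035,0.05,0.342],
  [0,-0.0035,0.08,0.342],
], hand=0.056)

```text
time: 30.25
ee_pos: [0.6632, -0.2397, 0.046]
tcp_rot: [-179.9, -0.0, -110.0]
wrist_force: [0.6, 0.4, -0.6]
opening: 0.056
grasp_force: 0.0
```

Run:
```python
from h import *
for i in range(3):bot.camera("top")
o=bot.get_obs();c=bot.camera("wrist");W=wristcam(o,c);cv2.imwrite("pics/w14.png",c["color"])
for t,z in (("hinged_tin",0),): print(t,[(d["location"],w(W,d["location"],z)[:2].round(4),d["confidence"]) for d in bot.mark_of("wrist",t)])
go(.6625,-.2394,-.0225,250,o)
g=c["color"].astype(int);r=slice(110,320);m=np.zeros(g.shape[:2],np.uint8)
m[r,220:420]=((g[r,220:420,1]>g[r,220:420,2]*.85)&(g[r,220:420,1]>g[r,220:420,0]*1.25)).astype(np.uint8)*255
m=cv2.morphologyEx(m,cv2.MORPH_OPEN,np.ones((3,3)));cs,_=cv2.findContours(m,0,2)
k=max(cs,key=cv2.contourArea);R=cv2.minAreaRect(k);P=[w(W,p,.014)[:2] for p in cv2.boxPoints(R)]
print(R,np.mean(P,0))
```

```text
hinged_tin [([321.4, 215.2], array([ 0.659 , -0.2367]), 0.81)]
at [ 0.6615 -0.2391  0.0446] yaw -110.0 q6 -89.9 -> dx -0.0001 dy -0.0010 dz 0.0671 turn 0.001
((316.0, 218.5), (77.0, 54.0), 90.0) [ 0.66239631 -0.23939372]
```

Aligned and centred. Descend, grip and lift.

arm_command([
  [0,0,0.02,0],
  [0,0,0.04,0],
  [0,0,0.055,0],
  [0,0,0.064,0],
  [0,0,0.067,0],
])

```text
time: 31.0
ee_pos: [0.6629, -0.2396, -0.0206]
tcp_rot: [180.0, 0.0, -109.9]
wrist_force: [0.0, 0.7, -0.2]
opening: 0.0562
grasp_force: 0.0
```

arm_command([
  [0,0,0,0],
  [0,0,0,0],
  [0,0,0,0],
  [0,0,0,0],
  [0,0,0,0],
], hand=0.025)

```text
time: 31.5
ee_pos: [0.6635, -0.2398, -0.0195]
tcp_rot: [-179.9, -0.0, -109.9]
wrist_force: [1.4, 1.0, 5.6]
opening: 0.037
grasp_force: 40.5
```

arm_command([
  [0,0,0,0],
  [0,0,-0.02,0],
  [0,0,-0.05,0],
  [0,0,-0.08,0],
  [0,0,-0.09,0],
])

```text
time: 32.0
ee_pos: [0.6641, -0.24, 0.073]
tcp_rot: [-179.8, 0.0, -109.9]
wrist_force: [0.3, -1.0, -0.3]
opening: 0.0365
grasp_force: 40.2
```

Run:
```python
from h import *
o=bot.get_obs();go(.4429,-.1936,.065,195,o)
```

```text
at [ 0.6641 -0.24    0.073 ] yaw -109.9 q6 -89.9 -> dx 0.0317 dy 0.2237 dz 0.0080 turn 0.961
```

arm_command([
  [0.006,0.042,0,0.14],
  [0.012,0.088,0,0.28],
  [0.019,0.133,0,0.42],
  [0.025,0.178,0,0.56],
  [0.0317,0.2237,0,0.7],
])

```text
time: 32.5
ee_pos: [0.4397, -0.1925, 0.0683]
tcp_rot: [179.9, -0.0, -150.4]
wrist_force: [-0.3, -0.4, 1.4]
opening: 0.037
grasp_force: 40.3
```

arm_command([
  [0,0,0,0.14],
  [0,0,0,0.261],
  [0,0,0,0.261],
  [0,0,0,0.261],
  [0,0,0,0.261],
])

```text
time: 33.0
ee_pos: [0.4419, -0.1931, 0.0691]
tcp_rot: [180.0, -0.0, -164.8]
wrist_force: [0.0, 0.4, -0.2]
opening: 0.0372
grasp_force: 40.3
```

Run:
```python
from h import *
o=bot.get_obs();go(.4429,-.1936,-.0155,195,o)
c=bot.camera("wrist");W=wristcam(o,c)
for t,z in (("hinged_tin",o["ee_pos"][2]+.02),("long_board",0)): print(t,[(d["location"],w(W,d["location"],z)[:2].round(4),d["confidence"]) for d in bot.mark_of("wrist",t)])
```

```text
at [ 0.4419 -0.1931  0.0691] yaw -164.8 q6 -38.8 -> dx -0.0009 dy -0.0007 dz 0.0846 turn 0.003
hinged_tin [([321.9, 251.4], array([ 0.44  , -0.1907]), 0.73)]
long_board [([295.3, 206.4], array([ 0.4488, -0.2106]), 0.73)]
```

arm_command([
  [-0.002,-0.001,0.025,0],
  [-0.002,-0.001,0.05,0],
  [-0.002,-0.001,0.066,0],
  [-0.002,-0.001,0.075,0],
  [-0.002,-0.001,0.079,0],
])

```text
time: 33.65
ee_pos: [0.4437, -0.1935, -0.0102]
tcp_rot: [180.0, -0.1, -165.0]
wrist_force: [-0.2, 0.4, -0.2]
opening: 0.0366
grasp_force: 40.3
```

arm_command([
  [0,0,0.002,0],
  [0,0,0.004,0],
  [0,0,0.0055,0],
  [0,0,0.0055,0],
  [0,0,0.0055,0],
])

```text
time: 34.15
ee_pos: [0.4442, -0.1937, -0.0146]
tcp_rot: [-180.0, 0.0, -165.0]
wrist_force: [0.1, 0.3, 0.1]
opening: 0.0371
grasp_force: 40.3
```

arm_command([
  [0,0,0,0],
  [0,0,0,0],
  [0,0,0,0],
  [0,0,0,0],
  [0,0,0,0],
], hand=0.052)

```text
time: 34.65
ee_pos: [0.444, -0.1936, -0.0149]
tcp_rot: [180.0, 0.0, -165.0]
wrist_force: [-0.5, 0.3, -0.5]
opening: 0.0521
grasp_force: 0.0
```

arm_command([
  [0,0,-0.02,0],
  [0,0,-0.05,0],
  [0,0,-0.09,0],
  [0,0,-0.12,0],
  [0,0,-0.14,0],
])

```text
time: 35.15
ee_pos: [0.4446, -0.1939, 0.1277]
tcp_rot: [-179.9, 0.1, -165.0]
wrist_force: [-0.1, -0.4, 0.5]
opening: 0.0517
grasp_force: 0.0
```

Run:
```python
from h import *
o=bot.get_obs();c=bot.camera("wrist");W=wristcam(o,c);cv2.imwrite("pics/w15.png",c["color"])
for t,z in (("lidded_inkwell",.004),("hinged_tin",.004),("long_board",.0)): print(t,[(d["location"],w(W,d["location"],z)[:2].round(4),d["confidence"]) for d in bot.mark_of("wrist",t)])
go(.656,-.0145,.115,182,o)
```

```text
lidded_inkwell [([245.1, 184.6], array([ 0.4612, -0.2664]), 0.83)]
hinged_tin [([320.0, 186.5], array([ 0.4432, -0.1916]), 0.81)]
long_board [([298.3, 181.9], array([ 0.4453, -0.2143]), 0.75)]
at [ 0.4446 -0.1939  0.1277] yaw -165.0 q6 -38.6 -> dx -0.2506 dy 0.1185 dz 0.0127 turn 0.227
```

Tin placed. Now the tube.

arm_command([
  [-0.042,0.02,0,0.04],
  [-0.086,0.04,0,0.09],
  [-0.13,0.061,0,0.14],
  [-0.174,0.082,0,0.19],
  [-0.21,0.1,0.01,0.227],
], hand=0.04)

```text
time: 35.85
ee_pos: [0.6224, -0.0407, 0.114]
tcp_rot: [180.0, -0.0, -178.1]
wrist_force: [-1.1, -0.9, -0.0]
opening: 0.0398
grasp_force: 0.0
```

Run:
```python
from h import *
for i in range(3):bot.camera("top")
o=bot.get_obs();c=bot.camera("wrist");W=wristcam(o,c);cv2.imwrite("pics/w16.png",c["color"])
for t,z in (("tube",0),("round_tin",0)): print(t,[(d["location"],w(W,d["location"],z)[:2].round(4),d["confidence"]) for d in bot.mark_of("wrist",t)])
go(.656,-.0145,.115,182,o)
u,v=[int(x) for x in bot.mark_of("wrist","tube")[0]["location"]]
g=c["color"].max(2);m=np.zeros_like(g);a,b=max(v-50,0),max(u-50,0)
m[a:v+50,b:u+50]=(g[a:v+50,b:u+50]<50)*255
n,L,S,_=cv2.connectedComponentsWithStats(m);
for j in range(1,n):
  if S[j,4]>150:
    R=cv2.minAreaRect(np.argwhere(L==j)[:,::-1].astype(np.float32));P=np.array([w(W,p,.007)[:2] for p in cv2.boxPoints(R)])
    print(R,P.mean(0).round(4),[(np.linalg.norm(d).round(4),np.degrees(np.arctan2(d[1],d[0])).round(1)) for d in (P[1]-P[0],P[2]-P[1])])
```

```text
tube [([338.9, 228.0], array([ 0.6591, -0.0169]), 0.75)]
round_tin [([236.4, 222.5], array([ 0.657 , -0.1222]), 0.75)]
at [ 0.6208 -0.0408  0.1113] yaw -177.8 q6 -5.9 -> dx -0.0362 dy 0.0249 dz -0.0037 turn 0.003
((342.5, 229.5), (51.0, 13.0), 90.0) [ 0.6585 -0.0138] [(np.float64(0.0127), np.float64(92.1)), (np.float64(0.0556), np.float64(4.0))]
((362.5, 261.5), (13.0, 31.0), 0.0) [0.6933 0.0093] [(np.float64(0.0363), np.float64(-175.6)), (np.float64(0.0133), np.float64(92.1))]
((382.8082580566406, 265.8219299316406), (23.876394271850586, 9.129209518432617), 69.44395446777344) [0.6974 0.0311] [(np.float64(0.0094), np.float64(115.3)), (np.float64(0.0284), np.float64(24.2))]
```

arm_command([
  [-0.038,0.025,0,0],
  [-0.038,0.025,0,0],
  [-0.038,0.025,0.02,0],
  [-0.038,0.025,0.05,0],
  [-0.038,0.025,0.07,0],
])

```text
time: 36.7
ee_pos: [0.6571, -0.0174, 0.044]
tcp_rot: [-180.0, -0.0, -178.1]
wrist_force: [-0.3, 1.1, -0.7]
opening: 0.0401
grasp_force: 0.0
```

Run:
```python
from h import *
for i in range(3):bot.camera("top")
o=bot.get_obs();c=bot.camera("wrist");W=wristcam(o,c);cv2.imwrite("pics/w17.png",c["color"])
for t,z in (("tube",0),): print(t,[(d["location"],w(W,d["location"],z)[:2].round(4),d["confidence"]) for d in bot.mark_of("wrist",t)])
go(.658,-.0145,-.0215,182.2,o)
```

```text
tube [([321.4, 216.7], array([ 0.6588, -0.0138]), 0.74)]
at [ 0.6568 -0.0172  0.0446] yaw -178.1 q6 -3.4 -> dx -0.0013 dy 0.0027 dz 0.0661 turn -0.004
```

arm_command([
  [-0.001,0.003,0.02,0],
  [-0.001,0.003,0.04,0],
  [-0.001,0.003,0.055,0],
  [-0.001,0.003,0.063,0],
  [-0.001,0.003,0.066,0],
])

```text
time: 37.45
ee_pos: [0.6589, -0.0134, -0.0211]
tcp_rot: [-180.0, -0.0, -178.0]
wrist_force: [0.5, -0.1, 0.7]
opening: 0.0399
grasp_force: 0.0
```

arm_command([
  [0,0,0,0],
  [0,0,0,0],
  [0,0,0,0],
  [0,0,0,0],
  [0,0,0,0],
], hand=0.0, grip_force=30)

```text
time: 37.95
ee_pos: [0.6596, -0.0133, -0.0199]
tcp_rot: [-180.0, 0.1, -178.0]
wrist_force: [-0.4, 0.2, 5.9]
opening: 0.0127
grasp_force: 30.7
```

arm_command([
  [0,0,0,0],
  [0,0,-0.02,0],
  [0,0,-0.05,0],
  [0,0,-0.08,0],
  [0,0,-0.09,0],
])

```text
time: 38.45
ee_pos: [0.6602, -0.0133, 0.0725]
tcp_rot: [-180.0, 0.2, -178.0]
wrist_force: [0.7, -0.3, 0.3]
opening: 0.0127
grasp_force: 30.0
```

Run:
```python
from h import *
o=bot.get_obs();go(.4275,-.1355,.065,195,o)
```

```text
at [ 0.6602 -0.0133  0.0725] yaw -178.0 q6 -3.2 -> dx 0.2369 dy -0.1140 dz 0.0075 turn -0.227
```

arm_command([
  [0.035,-0.017,0,-0.04],
  [0.078,-0.038,0,-0.09],
  [0.12,-0.058,0,-0.14],
  [0.16,-0.077,0,-0.19],
  [0.2,-0.096,0,-0.227],
])

```text
time: 38.95
ee_pos: [0.4604, -0.1167, 0.0681]
tcp_rot: [180.0, -0.0, -164.9]
wrist_force: [0.0, -1.1, 0.8]
opening: 0.0129
grasp_force: 30.0
```

Run:
```python
from h import *
for i in range(3):bot.camera("top")
o=bot.get_obs();go(.4272,-.1358,.065,195,o)
```

```text
at [ 0.4607 -0.117   0.0687] yaw -165.1 q6 -29.1 -> dx 0.0372 dy -0.0095 dz 0.0037 turn -0.002
```

arm_command([
  [0.02,-0.005,0,0],
  [0.0372,-0.0095,0,0],
  [0.0372,-0.0095,0,0],
  [0.0372,-0.0095,0,0],
  [0.0372,-0.0095,0,0],
])

```text
time: 39.6
ee_pos: [0.4295, -0.1348, 0.069]
tcp_rot: [180.0, 0.0, -165.0]
wrist_force: [-0.3, 0.5, -0.5]
opening: 0.0128
grasp_force: 30.0
```

Run:
```python
from h import *
for i in range(2):bot.camera("top")
o=bot.get_obs();c=bot.camera("wrist");W=wristcam(o,c);cv2.imwrite("pics/w18.png",c["color"])
go(.4272,-.1358,-.0155,195,o)
for t,z in (("tube",o["ee_pos"][2]+.0205),("hinged_tin",.004),("lidded_inkwell",.004),("long_board",0)): print(t,[(d["location"],w(W,d["location"],z)[:2].round(4),d["confidence"]) for d in bot.mark_of("wrist",t)])
```

```text
at [ 0.4294 -0.1348  0.069 ] yaw -165.0 q6 -32.5 -> dx 0.0024 dy -0.0004 dz 0.0845 turn 0.001
tube [([313.9, 253.4], array([ 0.4297, -0.1365]), 0.67)]
hinged_tin [([247.3, 202.9], array([ 0.4424, -0.1919]), 0.72)]
lidded_inkwell [([155.0, 203.2], array([ 0.4627, -0.2665]), 0.57)]
long_board [([226.0, 203.6], array([ 0.4492, -0.2099]), 0.86)]
```

arm_command([
  [0.001,0,0.025,0],
  [0.001,0,0.05,0],
  [0.001,0,0.066,0],
  [0.001,0,0.075,0],
  [0.001,0,0.079,0],
])

```text
time: 40.45
ee_pos: [0.4277, -0.1352, -0.0105]
tcp_rot: [180.0, -0.0, -165.0]
wrist_force: [0.6, 0.1, -0.3]
opening: 0.0127
grasp_force: 30.0
```

arm_command([
  [0,0,0.002,0],
  [0,0,0.004,0],
  [0,0,0.0055,0],
  [0,0,0.0055,0],
  [0,0,0.0055,0],
])

```text
time: 40.95
ee_pos: [0.4282, -0.1354, -0.0151]
tcp_rot: [-180.0, 0.0, -165.0]
wrist_force: [-0.1, -0.3, 0.7]
opening: 0.0129
grasp_force: 30.0
```

arm_command([
  [0,0,0,0],
  [0,0,0,0],
  [0,0,0,0],
  [0,0,0,0],
  [0,0,0,0],
], hand=0.026)

```text
time: 41.45
ee_pos: [0.428, -0.1353, -0.0154]
tcp_rot: [180.0, -0.0, -165.0]
wrist_force: [-0.0, -0.1, -0.2]
opening: 0.026
grasp_force: 0.0
```

arm_command([
  [0,0,-0.02,0],
  [0,0,-0.05,0],
  [0,0,-0.09,0],
  [0,0,-0.12,0],
  [0,0,-0.14,0],
])

```text
time: 41.95
ee_pos: [0.4286, -0.1355, 0.1271]
tcp_rot: [-179.9, 0.1, -165.0]
wrist_force: [0.4, 0.2, -0.1]
opening: 0.0263
grasp_force: 0.0
```

arm_command([
  [0.01,0.04,-0.01,0],
  [0.01,0.08,-0.02,0],
  [0.01,0.12,-0.03,0],
  [0.01,0.12,-0.03,0],
  [0.01,0.12,-0.03,0],
])

```text
time: 42.45
ee_pos: [0.3874, -0.0215, 0.1548]
tcp_rot: [-180.0, 0.1, -164.8]
wrist_force: [0.5, 0.1, 0.3]
opening: 0.0259
grasp_force: 0.0
```

Run:
```python
from h import *
o=bot.get_obs();c=bot.camera("wrist");W=wristcam(o,c)
for t,z in (("tube",.004),("hinged_tin",.004),("lidded_inkwell",.004),("long_board",0)): print(t,[(d["location"],w(W,d["location"],z)[:2].round(4),d["confidence"]) for d in bot.mark_of("wrist",t)])
t=bot.camera("top")["color"]
C=topcam();d=bot.mark_of("top","round_tin");print([w(C,x["location"],0)[:2] for x in d], w(C,(366.7,159.1),0)[:2])
cv2.imwrite("pics/end.png",np.vstack([cv2.resize(t[100:310,170:470],None,fx=2,fy=2,interpolation=2)[100:],cv2.resize(c["color"],None,fx=.9375,fy=.9375)[:280]]))
```

```text
tube [([208.4, 187.8], array([ 0.4271, -0.1379]), 0.76)]
hinged_tin [([158.5, 187.2], array([ 0.4411, -0.1922]), 0.58)]
lidded_inkwell [([90.2, 186.8], array([ 0.4607, -0.2665]), 0.66), ([488.8, 315.9], array([0.5036, 0.242 ]), 0.31)]
long_board [([142.2, 185.0], array([ 0.445 , -0.2123]), 0.64)]
[array([ 0.65754308, -0.13018484]), array([ 0.47244536, -0.26619565])] [ 0.65687945 -0.12592505]
```

View pics/end.png

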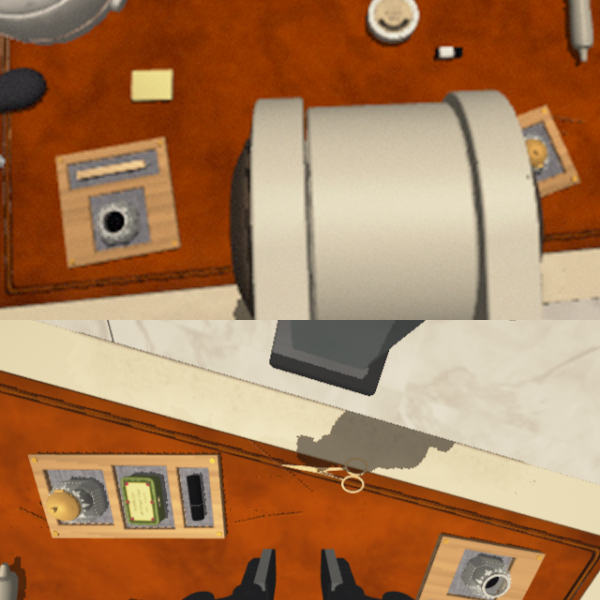

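The picture shows all five pieces in their pockets: in the wrist half, lidded inkwell (77,500), green tin (143,497) and tube (196,497); in the top half, open inkwell (115,221) and wax (112,170). The round tin hasn't moved. Handing in.

```bash
python3 -c "
from workcell import bot
print(bot.job_done())"
```

```text
the job is handed in; nothing more can be done
None
```

I placed all five things in their pockets, left the round tin where it stood, and handed the job in at about 43 s; the judge returned no verdict.

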